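# Unstack porcelain parts onto their firing setters

### The arm

A 7-joint arm with a two-finger parallel gripper is mounted at the origin on the work surface. World frame = base frame: x ahead of the robot, y to its left, z up, the work surface at z = 0. Lengths are in m, angles in rad, forces in N, time in s.
With the tool pointing down it reaches from about 0.4 to 0.875 m from the base axis. Payload 19.3 kg.
Tool frame: the origin (TCP) lies at the very end of the fingers, on their centre line; the grasp point (between the pads) lies 19 mm behind it; z points along the fingers, y is the line along which they close (so a half turn about z gives the same grasp; the last joint's range is limited). The gripper opens to 85 mm and grips with 20 to 120 N. Pads are 22 mm wide; open, the fingers measure 114 mm over their backs; the gripper's body (76 mm by 85 mm) begins 54 mm behind the grasp point. The pads swing forward as they close: fully open they stand 13 mm farther back than shut.
Start: joints at [-1.31, 0.521, -0.036, 1.599, 0.021, 1.021, -0.113], TCP at [0.203, 0.591, 0.205] pointing down, gripper open.
Joint ranges: [-2.91, 2.91], [-0.3, 2.13], [-1.5, 1.42], [0.17, 2.43], [-1.26, 4.41], [0.16, 1.93], [-2.52, 2.52]. Speed limits (rad/s): [1.89, 1.89, 2.39, 2.39, 3.01, 3.01, 3.01].

### API

Orientations are given as [roll, pitch, yaw] about the fixed x, y, z axes, in that order (R = Rz(yaw) Ry(pitch) Rx(roll)).
In Python, from workcell import bot gives the robot as it stands.
- The arm moves only by the tool jog_arm, never from a script. Its argument "motion" is a list of rows, each a list of 5 numbers: the shift along the tool's x, y, z scaled (see below), then the turn about the tool's z scaled (see below), then the opening, from 0 (shut) to 1 (fully open). A call has 1 to 12 rows; each row shifts and turns the commanded pose from where the row before left it, along the tool's axes as they then stand; what a row does not reach is not made up. The controller multiplies each number of a shift by 30 mm and each number of a turn by 0.08 rad. A row lasts 1/10 s, in which the tool goes at most 50 mm and 8.59 degrees, less where a joint would pass 70% of its speed; a pose out of reach is approached as far as the arm can. A call with a number of a shift or a turn outside -1 to 1 is refused whole. A call with a gripper value outside its range is refused whole. The fingers move at their own pace and stop on an object; "newtons" is the grip in N (left out, the last holds). Time passes only in rows, so rows that do not move let the fingers close. It gives the time, the measured TCP pose, the force, the opening and the grip force at its end, in the units of the state.
- bot.observe(): the state, without advancing time (a new reading comes with each control period).
- bot.grab_frame(name): name is "scene" or "top" or "wrist"; returns a dict with "pixels" (420x560x3 uint8, red, green, blue), "fovy" (degrees; the focal length in pixels is half the picture's height over the tangent of half this angle, whatever the lens; pixels are square), "cx", "cy" (the principal point, pixels), "k1" (the pictures are not rectified: a ray, as slopes to the right and down, at radius r is drawn at 1 + k1 r^2 times it, then the intrinsics apply), "rvec" (rotation vector, rad) and "tvec" (3), from world to camera coordinates, as OpenCV has them; the wrist camera has in their place "mount" (4x4, takes a point from camera to tool coordinates, whose origin is the TCP and whose axes are the flange's). Camera axes: x right, y down, z forward; pixel columns grow to the right and rows downward; lengths in m; the calibration is good to about 2 mm. A picture is of the moment at which its call begins: read the wrist's pose just before it. There is no depth.
- bot.job_done(): hands the job in; it is judged then, once.
The state is a dict: "clock": time; "qpos": joint angles; "qd": joint speeds; "joint_efforts": joint torques, N m; "position": TCP position; "tool_rot": TCP orientation; "force": force on the tool from outside, world axes, zero at the start; "moment": the same for the moment, N m; "grip_width": finger opening in m; "finger_force": force on a finger pad.
Only numpy, scipy, OpenCV 4.12 (cv2) and the standard library are available. Lean on these libraries where they do the work, as an engineer would, in place of code of your own. Each camera call takes 0.05 s, during which the arm holds its last target. There are 200 camera calls.

### The job

The four white porcelain parts of a table centrepiece stand stacked; for the kiln each must stand alone, upright, in the middle of the buff firing setter that has its own outline. Work from the top of the stack down, one part at a time, setting each gently on its setter before lifting the next, with the square block and the oblong plinth lined up with the sides of their setters (the round cap and the hexagonal step may be turned any way). Do not drop or tip any part, and leave the bowl and the steel cup where they are.

Things in the scene. Friction and masses are not known exactly. Their poses are not given: they have to be found in the camera images.
- oblong_plinth_center (a point): White porcelain oblong plinth, a block 96 x 62 x 30 mm (x, y, z), loose, about 0.24 kg, the bottom of the stack, on the table. Point at its centre, 15 mm above its underside. x runs along its 96 mm length, y across its 62 mm width, z up.
- hex_step_center (a point): White porcelain hexagonal step, a six-sided block 54 mm across flats (62 across corners), 30 mm high, loose, about 0.15 kg, standing on the oblong plinth. Point at its centre, 15 mm above its underside. x is square to one pair of flats (the other pairs are turned 60 degrees), z up.
- square_block_center (a point): White porcelain square block, 40 x 40 mm and 30 mm high, loose, about 0.10 kg, standing on the hexagonal step. Point at its centre, 15 mm above its underside. x and y are square to its sides, z up.
- round_cap_center (a point): White porcelain round cap, the top of the stack, standing on the square block: an upright cylinder 30 mm in diameter up to 30 mm from its underside, then a small shouldered tip, 14 mm in diameter, to 40 mm. Loose, about 0.06 kg. Point on its axis, 15 mm above its underside, z up.
- oblong_setter: Oblong firing setter for the oblong plinth: a flat buff slab 120 x 86 x 8 mm (x, y, z), fixed on the table. Origin at the centre of its underside, x along its 120 mm length, z up; its top is 8 mm above the origin.
- hex_setter: Hexagonal firing setter for the hexagonal step: a flat buff slab, 78 mm across flats, 8 mm thick, fixed on the table. Origin at the centre of its underside, x square to one pair of flats, z up.
- square_setter: Square firing setter for the square block: a flat buff slab 64 x 64 x 8 mm, fixed on the table. Origin at the centre of its underside, x and y square to its sides, z up.
- round_setter: Round firing setter for the round cap: a flat buff disc 54 mm in diameter, 8 mm thick, fixed on the table. Origin at the centre of its underside, z up.
- bowl: Bystander: a small white porcelain bowl, 84 mm across the rim, 45 mm high, loose. Origin at the centre of its underside.
- steel_cup: Bystander: a small steel cup, 52 mm across the rim, 55 mm high, loose. Origin at the centre of its underside.
Things that resemble listed ones, but are neither listed nor needed, are in the scene too. What is shaped like the part that bears round_cap_center but orange, red or turquoise is not meant.

How it is judged:
By the outcome, as a careful person would: the job done as asked, in the order asked, and still so for the second after the job is handed in, with the robot touching nothing.
It also fails if it takes over 109 s, if anything falls off the work surface, if the arm or the gripper's body presses on something with over 40 N, if the wrist force passes 120 N, or if a joint passes its speed limit or range.

## Working session

There is one attempt and no reset: what is moved stays moved. The work goes in short steps, Python scripts to look and compute and a tool call to move; the robot and the scene stay as the last step left them, time stands still between calls to the robot, and variables do not carry over. Pictures are saved under pics/ and viewed, at most 14 in all, crops included, and the job is handed in when it is done.

Besides the shell and the picture viewer there is one more tool, called after ">>>" as name(argument=value, ...), one argument or row to a line, values as JSON. jog_arm: Moves the arm, as the interface text tells. Shifts and turns lie within -1 to 1; 1 stands for 30 mm of shift or 0.08 rad of turn. Its arguments: {"type":"object","properties":{"motion":{"type":"array","items":{"type":"array","items":{"type":"number"}}},"newtons":{"type":"number"}},"required":["motion"]}

```bash
ls; mkdir -p pics
cat > h.py <<'E'
import numpy as np, cv2
from workcell import bot
from scipy.spatial.transform import Rotation as Ro
def pose():
    s=bot.observe(); T=np.eye(4); T[:3,3]=s["position"]; T[:3,:3]=Ro.from_euler('xyz',s["tool_rot"]).as_matrix(); return T
def grab(n):
    T=pose(); f=bot.grab_frame(n)
    h=f["pixels"].shape[0]; F=h/2/np.tan(np.radians(f["fovy"])/2)
    f["K"]=np.array([[F,0,f["cx"]],[0,F,f["cy"]],[0,0,1.]]); f["D"]=np.array([f["k1"],0,0,0.])
    if "mount" in f: C=T@np.array(f["mount"]); f["R"]=C[:3,:3]; f["o"]=C[:3,3]
    else:
        R=cv2.Rodrigues(np.array(f["rvec"],float))[0]; f["R"]=R.T; f["o"]=-R.T@np.array(f["tvec"]).ravel()
    f["bgr"]=cv2.cvtColor(f["pixels"],cv2.COLOR_RGB2BGR); return f
def ground(f,px,z):
    p=cv2.undistortPoints(np.array(px,float).reshape(-1,1,2),f["K"],f["D"]).reshape(-1,2)
    d=np.c_[p,np.ones(len(p))]@f["R"].T
    return f["o"]+d*((z-f["o"][2])/d[:,2])[:,None]
def proj(f,P):
    R=f["R"].T; return cv2.projectPoints(np.array(P,float).reshape(-1,1,3),cv2.Rodrigues(R)[0],-R@f["o"],f["K"],f["D"])[0].reshape(-1,2)
E
python3 - <<'E'
from h import *
print(bot.observe())
for n in("scene","top"):
    f=grab(n); cv2.imwrite(f"pics/{n}0.png",f["bgr"]); print(n,f["o"],f["R"][:,2],f["fovy"],f["k1"])
E
```

```text
pics
{'clock': 0.0, 'qpos': array([-1.31017959,  0.52200267, -0.03633397,  1.60001104,  0.0211477 ,
        1.02109136, -0.11280331]), 'qd': array([ 0.00026259,  0.00092339, -0.00079399,  0.00101846,  0.00096265,
       -0.00074684,  0.00027917]), 'joint_efforts': array([-5.30194829e-04, -9.27096605e+01,  1.97988577e+00, -3.69933951e+01,
        1.78593665e-02,  8.04752985e-03, -4.50923028e-05]), 'position': array([0.20290802, 0.59075422, 0.20423164]), 'tool_rot': array([-3.14046287e+00,  3.30047224e-05,  2.81074106e+00]), 'force': array([-1.02979995, -0.60013185, -0.26433478]), 'moment': array([0.0093845 , 0.00313557, 0.0058199 ]), 'finger_force': 0.0, 'grip_width': 0.08543371487078143}
scene [ 0.88574595 -0.56690933  0.59993407] [-0.4405889   0.65621565 -0.61258669] 53.15194199344914 -0.09743553064621228
top [ 0.41735123 -0.01659886  1.1151044 ] [ 0.11511982  0.01771164 -0.9931937 ] 49.7262829033851 -0.11517258352630111
```

View pics/scene0.png

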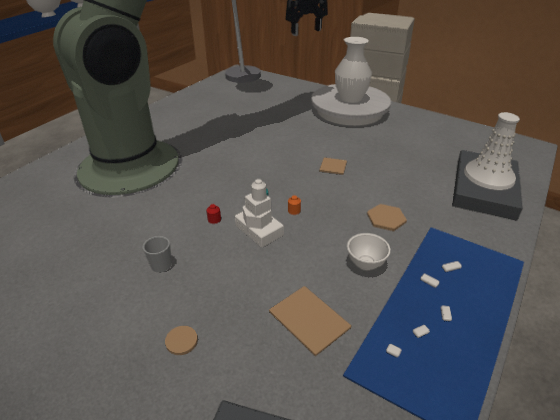

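View pics/top0.png

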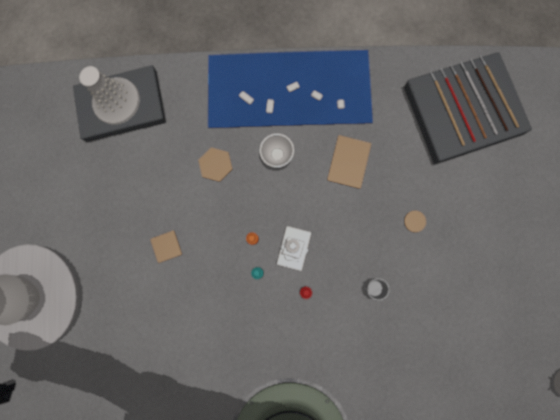

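The pictures show the stack at top (294,248) / scene (258,212). The setters in top are oblong (350,162), hex (215,164), square (166,246) and round (415,221). The bowl is at (277,151) and the cup at (376,289). The red, orange and turquoise lookalikes at (306,292), (252,239) and (257,272) are not meant. The white cap is the one on top of the stack.

```bash
cat > m.py <<'E'
from h import *
f=grab("top"); hsv=cv2.cvtColor(f["bgr"],cv2.COLOR_BGR2HSV)
def blobs(m,amin):
    c,_=cv2.findContours(m,cv2.RETR_EXTERNAL,cv2.CHAIN_APPROX_NONE)
    return [k for k in c if cv2.contourArea(k)>amin]
def show(name,k,z):
    P=ground(f,k.reshape(-1,2),z)[:,:2]; r=cv2.minAreaRect((P*1000).astype(np.float32))
    b=cv2.boxPoints(r); e=max([b[1]-b[0],b[2]-b[1]],key=np.linalg.norm)
    M=cv2.moments((P*1000).astype(np.float32).reshape(-1,1,2)); 
    print(name,k.reshape(-1,2).mean(0).round(),"cen",np.round([M['m10']/M['m00'],M['m01']/M['m00']],1),"rect",np.round(r[0],1),np.round(r[1],1),"yaw long",round(np.degrees(np.arctan2(e[1],e[0]))%180,1))
buff=cv2.inRange(hsv,(5,80,80),(22,200,255))
for k in blobs(buff,150):
    show("buff",k,.008)
col=cv2.inRange(hsv,(0,150,60),(179,255,255))
for k in blobs(col,40): show("col",k,.03)
w=cv2.inRange(hsv,(0,0,150),(179,40,255)); w[:, :200]=0; w[:140]=0
for k in blobs(w,40): show("white",k,.03)
E
python3 m.py
```

```text
buff [166. 246.] cen [469.1 293.9] rect [469.4 294. ] [59.7 60.2] yaw long 108.5
buff [415. 221.] cen [ 515.5 -321.5] rect [ 515.3 -321.7] [47.9 44.6] yaw long 88.3
buff [215. 164.] cen [671.6 169.2] rect [671.7 169.2] [83.3 73.2] yaw long 13.8
buff [349. 162.] cen [ 669.  -165.4] rect [ 669.  -165.6] [ 80.8 116.2] yaw long 164.0
col [305. 292.] cen [351.2 -46.4] rect [351.7 -45.9] [23.7 23.5] yaw long 88.5
col [257. 273.] cen [399.8  66.9] rect [399.3  65.9] [21.5 19. ] yaw long 88.7
col [252. 238.] cen [482.7  77.4] rect [483.1  77.4] [24.1 24. ] yaw long 88.6
col [460. 110.] cen [ 787.6 -452.2] rect [ 792.4 -450.6] [171.6   5.4] yaw long 19.4
col [289.  89.] cen [857.4 -20.9] rect [857.4 -20.9] [189.5 403.2] yaw long 90.1
white [375. 289.] cen [ 358.1 -210.9] rect [ 356.4 -211.2] [21.5 23.7] yaw long 177.7
white [294. 248.] cen [456.8 -22.2] rect [456.6 -23. ] [62.9 95.2] yaw long 163.9
white [276. 152.] cen [692.  15.] rect [692.7  15. ] [49.2 50.5] yaw long 178.5
white [276. 155.] cen [687.8  15.9] rect [690.2  13.9] [81.3 65.5] yaw long 88.2
```

>>> jog_arm(
  motion=[
    [0,0,0,1,1],
    [0,0,0,1,1],
    [0,0,0,1,1],
    [0,0,0,1,1],
    [0,0,0,1,1],
    [0,0,0,1,1],
    [0,0,0,1,1],
    [0,0,0,1,1],
    [0,0,0,1,1],
    [0,0,0,1,1],
    [0,0,0,1,1],
    [0,0,0,1,1],
  ],
)

```text
clock: 1.35
position: [0.2029, 0.591, 0.2045]
tool_rot: [-3.141, 0.0, 1.847]
force: [-0.1, -0.4, 0.1]
grip_width: 0.0852
finger_force: 0.0
```

>>> jog_arm(
  motion=[
    [0,0,-0.6,1,1],
    [0,0,-0.6,1,1],
    [0,0,-0.6,1,1],
    [0,0,0,0.5,1],
    [0,0,0,0,1],
  ],
)

```text
clock: 1.85
position: [0.2029, 0.5911, 0.2589]
tool_rot: [3.142, -0.0, 1.57]
force: [-0.2, -0.1, -0.4]
grip_width: 0.0851
finger_force: 0.0
```

Run:
```python
from h import *
f=bot.grab_frame("wrist"); print(np.round(f["mount"],3),f["fovy"],pose()[:3,3])
```

```text
[[ 0.    -0.962 -0.273  0.069]
 [ 1.     0.001 -0.001  0.   ]
 [ 0.001 -0.273  0.962 -0.17 ]
 [ 0.     0.     0.     1.   ]] 59.42806459697526 [0.20284174 0.59094978 0.25848681]
```

>>> jog_arm(
  motion=[
    [-0.93,0.385,0,0,1],
    [-0.93,0.385,0,0,1],
    [-0.93,0.385,0,0,1],
    [-0.93,0.385,0,0,1],
    [-0.93,0.385,0,0,1],
    [-0.93,0.385,0,0,1],
    [-0.93,0.385,0,0,1],
    [-0.93,0.385,0,0,1],
    [-0.93,0.385,0,0,1],
    [-0.93,0.385,0,0,1],
    [-0.93,0.385,0,0,1],
  ],
)

```text
clock: 3.0
position: [0.3302, 0.2828, 0.2585]
tool_rot: [-3.141, 0.001, 1.572]
force: [-0.4, -0.2, 0.1]
grip_width: 0.0854
finger_force: 0.0
```

>>> jog_arm(
  motion=[
    [-0.93,0.385,0,0,1],
    [-0.93,0.385,0,0,1],
    [-0.93,0.385,0,0,1],
    [-0.93,0.385,0,0,1],
    [-0.93,0.385,0,0,1],
    [-0.93,0.385,0,0,1],
    [-0.93,0.385,0,0,1],
    [-0.93,0.385,0,0,1],
    [-0.93,0.385,0,0,1],
    [-0.93,0.385,0,0,1],
    [-0.93,0.385,0,0,1],
    [0,0,0,0,1],
  ],
)

```text
clock: 4.2
position: [0.4576, -0.0261, 0.2585]
tool_rot: [-3.141, 0.002, 1.568]
force: [-1.0, 1.0, -0.6]
grip_width: 0.0853
finger_force: 0.0
```

Run:
```python
from h import *
f=grab("wrist"); s=bot.observe(); print(s["position"],s["tool_rot"],s["qpos"].round(2))
x,y=proj(f,[[.457,-.022,.07]])[0]; print(x,y)
g=f["bgr"]; x0=int(np.clip(x-130,0,300));y0=int(np.clip(y-110,0,200)); c=g[y0:y0+220,x0:x0+260]; print(x0,y0)
np.savez("w1.npz",bgr=g,**{k:f[k] for k in("K","D","R","o")})
cv2.imwrite("pics/w1.png",cv2.resize(c,None,fx=2.7,fy=2.7,interpolation=cv2.INTER_CUBIC))
```

```text
[ 0.45706235 -0.02430765  0.25838614] [-3.14082450e+00  9.85754458e-04  1.56912780e+00] [-0.63  0.22  0.67  1.98 -0.16  1.    0.11]
281.14737398845267 171.49515037221158
151 61
```

View pics/w1.png

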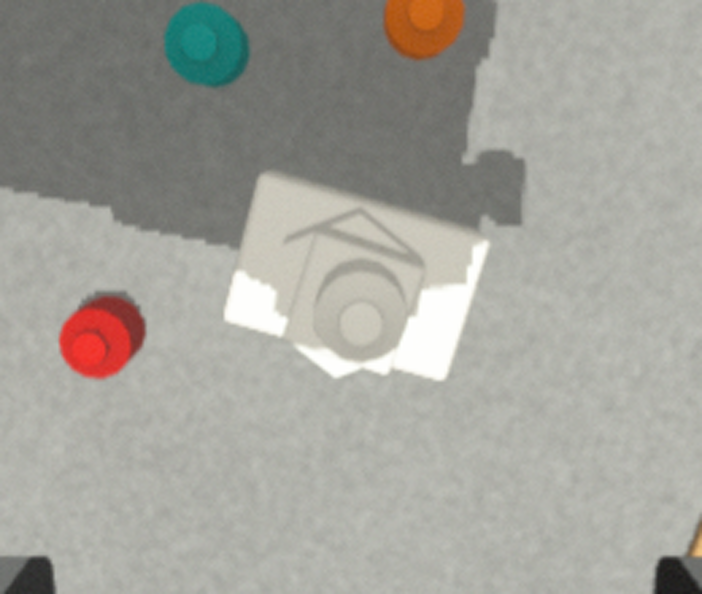

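The crop shows the white cap on top of the stack, its tip at crop (361,323) and its cylinder at about (361,310). The square block's corners are at (318,233), (425,263) and (288,338). The red, orange and turquoise caps stand apart on the table, so the white one is the one meant.

Run:
```python
from h import *
f=dict(np.load("w1.npz"))
g=lambda p,z:(ground(f,np.array(p,float)/2.7+[151,61],z)[:,:2]*1000).round(1)
print("tip",g([[361,323]],.13),"cyl",g([[361,312]],.12))
q=g([[318,233],[425,263],[288,338],[395,370]],.09);print("sq",q); d=q[1]-q[0];print(np.degrees(np.arctan2(*d[::-1])),np.linalg.norm(d),(q[1]+q[2])/2)
print("plinth",g([[262,172],[488,240],[225,320],[444,380]],.03))
```

```text
tip [[460.1 -18.8]] cyl [[460.2 -17.3]]
sq [[445.8   3.9]
 [482.2  -6.3]
 [435.  -32.3]
 [472.3 -43.8]]
-15.653922792794617 37.80211634287158 [458.6 -19.3]
plinth [[422.1  20.7]
 [511.3  -5.9]
 [405.4 -38.1]
 [495.2 -63.5]]
```

>>> jog_arm(
  motion=[
    [0.2,0.1,0.7,0,1],
    [0,0,0.8,0,1],
    [0,0,0.8,0,1],
    [0,0,0.8,0,1],
    [0,0,0.8,0,1],
    [0,0,0.8,0,1],
    [0,0,0.6,0,1],
    [0,0,0.2,0,1],
    [0,0,0,0,1],
  ],
  newtons=25,
)

```text
clock: 5.15
position: [0.4595, -0.0163, 0.0934]
tool_rot: [-3.14, 0.0, 1.572]
force: [0.5, -0.3, -0.0]
grip_width: 0.0855
finger_force: 0.0
```

>>> jog_arm(
  motion=[
    [0,0,0,0,0.5],
    [0,0,0,0,0.5],
    [0,0,0,0,0.4],
    [0,0,0,0,0.4],
    [0,0,0,0,0.3],
    [0,0,0,0,0.3],
    [0,0,0,0,0.2],
    [0,0,0,0,0.2],
    [0,0,0,0,0.2],
    [0,0,0,0,0.2],
  ],
)

```text
clock: 6.15
position: [0.4601, -0.0167, 0.094]
tool_rot: [3.142, -0.0, 1.571]
force: [-2.1, 1.2, 6.7]
grip_width: 0.023
finger_force: 19.5
```

Run:
```python
from h import *
s=bot.observe(); print(s["grip_width"],s["finger_force"],s["force"])
f=grab("scene"); x,y=proj(f,[[.46,-.017,.08]])[0].astype(int);print(x,y)
a=cv2.resize(f["bgr"][y-60:y+60,x-50:x+50],(400,480),interpolation=cv2.INTER_CUBIC)
f=grab("wrist"); x,y=proj(f,[[.46,-.017,.1]])[0].astype(int);print(x,y)
b=cv2.resize(f["bgr"][y-120:y+120,x-100:x+100],(400,480),interpolation=cv2.INTER_CUBIC)
cv2.imwrite("pics/g1.png",np.hstack([a,b]))
```

```text
0.022972557834042593 19.499951787292957 [-2.11400831  1.17629998  6.66608108]
258 199
281 253
```

View pics/g1.png

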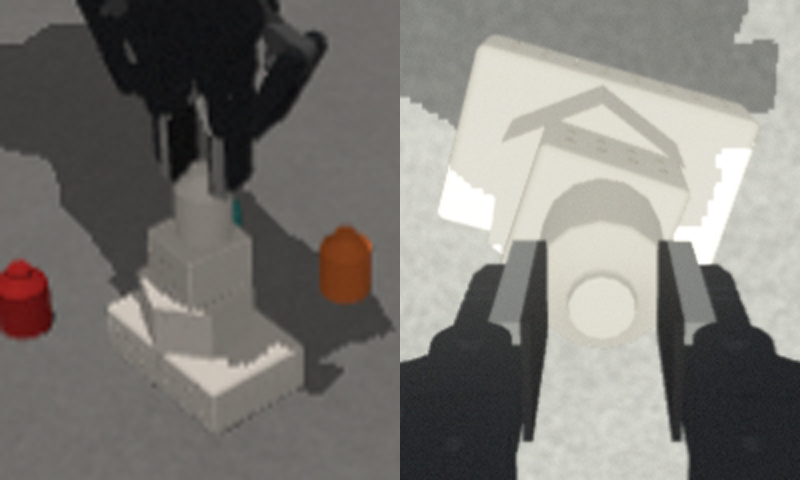

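Run:
```python
from h import *
s=bot.observe();print(s["position"],s["qpos"].round(2))
f=grab("scene")
for z in (.09,.094,.105,.115,.12,.125,.13): print("scene",z,((proj(f,[[.46,-.017,z],[.4715,-.017,z],[.4715,-.028,z],[.4715,-.006,z]])-[258-50,199-60])*4).round().tolist())
w=grab("wrist");print(w["cx"],w["cy"])
for z in (.09,.095,.105,.115,.12,.125): print("wrist",z,((proj(w,[[.4485,-.0057,z],[.4715,-.0057,z],[.4485,-.0277,z]])-[181,133])*2+[400,0]).round().tolist())
```

```text
[ 0.46013454 -0.01667696  0.09397778] [-0.47  0.49  0.5   2.14 -0.41  0.6   0.32]
scene 0.09 [[202.0, 226.0], [220.0, 234.0], [207.0, 245.0], [232.0, 223.0]]
scene 0.094 [[201.0, 220.0], [220.0, 227.0], [207.0, 238.0], [232.0, 217.0]]
scene 0.105 [[201.0, 203.0], [219.0, 210.0], [206.0, 221.0], [232.0, 199.0]]
scene 0.115 [[200.0, 186.0], [218.0, 194.0], [205.0, 204.0], [231.0, 183.0]]
scene 0.12 [[199.0, 178.0], [218.0, 185.0], [205.0, 196.0], [231.0, 175.0]]
scene 0.125 [[199.0, 170.0], [218.0, 177.0], [205.0, 188.0], [230.0, 167.0]]
scene 0.13 [[199.0, 162.0], [217.0, 169.0], [204.0, 179.0], [230.0, 158.0]]
281.7145322722522 208.19853603418082
wrist 0.09 [[554.0, 183.0], [647.0, 183.0], [556.0, 264.0]]
wrist 0.095 [[553.0, 189.0], [648.0, 189.0], [554.0, 273.0]]
wrist 0.105 [[550.0, 203.0], [651.0, 203.0], [552.0, 291.0]]
wrist 0.115 [[547.0, 219.0], [653.0, 219.0], [549.0, 311.0]]
wrist 0.12 [[545.0, 228.0], [655.0, 228.0], [547.0, 322.0]]
wrist 0.125 [[543.0, 237.0], [657.0, 237.0], [545.0, 334.0]]
```

>>> jog_arm(
  motion=[
    [0,0,0,0,0.5],
    [0,0,0,0,0.6],
    [0,0,0,0,0.6],
    [0,0,0,0,0.6],
    [0,-0.02,0.2,0,0.6],
    [0,0,0.2,0,0.6],
    [0,0,0,0,0.6],
    [0,0,0,0,0.6],
  ],
)

```text
clock: 7.15
position: [0.4593, -0.0168, 0.0816]
tool_rot: [-3.141, 0.0, 1.571]
force: [-0.0, 0.1, -1.1]
grip_width: 0.0511
finger_force: 0.0
```

Run:
```python
from h import *
s=bot.observe();print(s["position"],s["grip_width"],s["force"])
f=grab("scene"); x,y=258,199
a=cv2.resize(f["bgr"][y-60:y+60,x-50:x+50],(400,480),interpolation=cv2.INTER_CUBIC)
f=grab("wrist"); x,y=281,253
b=cv2.resize(f["bgr"][y-120:y+120,x-100:x+100],(400,480),interpolation=cv2.INTER_CUBIC)
cv2.imwrite("pics/g2.png",np.hstack([a,b]))
```

```text
[ 0.45933251 -0.01683824  0.08156318] 0.051098034706126394 [-0.02216735  0.1262786  -1.11206605]
```

View pics/g2.png

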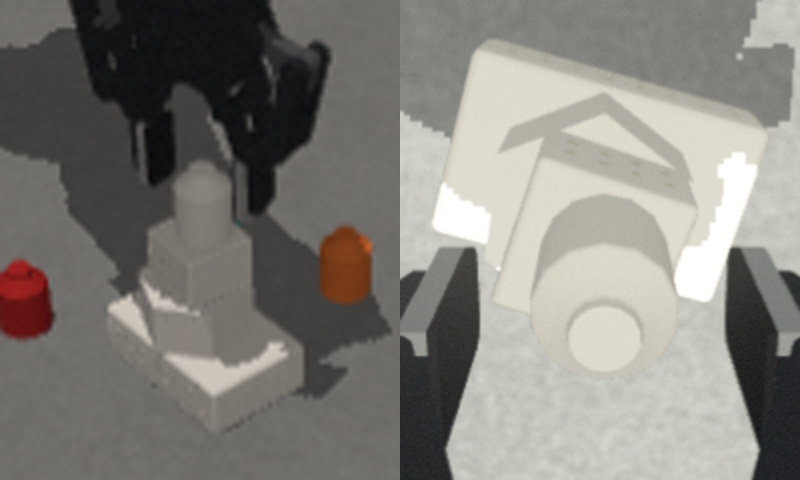

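Both views show the finger ends about 28 mm behind the reported TCP (image gap 51 mm gives about 0.15 m depth). The first close only caught the shoulder, and the stack is undisturbed. I'm going 12 mm lower.

>>> jog_arm(
  motion=[
    [-0.04,0,0.2,0,0.6],
    [0,0,0.2,0,0.6],
    [0,0,0,0,0.6],
    [0,0,0,0,0.4],
    [0,0,0,0,0.3],
    [0,0,0,0,0.25],
    [0,0,0,0,0.25],
    [0,0,0,0,0.25],
    [0,0,0,0,0.25],
  ],
)

```text
clock: 8.15
position: [0.4595, -0.0179, 0.0699]
tool_rot: [3.141, -0.0, 1.571]
force: [-0.1, 0.3, 0.8]
grip_width: 0.0289
finger_force: 25.1
```

>>> jog_arm(
  motion=[
    [0,0,-0.2,0,0.25],
    [0,0,-0.4,0,0.25],
    [0,0,-0.4,0,0.25],
    [0,0,0,0,0.25],
  ],
)

```text
clock: 8.55
position: [0.4605, -0.0178, 0.1016]
tool_rot: [3.139, -0.001, 1.571]
force: [0.7, -0.5, -1.8]
grip_width: 0.0289
finger_force: 24.9
```

>>> jog_arm(
  motion=[
    [-0.5,0.1,0,0,0.25],
    [-0.9,0.165,0,0,0.25],
    [-0.9,0.165,0,0,0.25],
    [-0.9,0.165,0,0,0.25],
    [-0.9,0.165,0,0,0.25],
    [-0.9,0.165,0,0,0.25],
    [-0.9,0.165,0,0,0.25],
    [-0.9,0.165,0,0,0.25],
    [-0.9,0.165,0,0,0.25],
    [-0.9,0.165,0,0,0.25],
    [-0.9,0.165,0,0,0.25],
    [-0.62,0.12,0,0,0.25],
  ],
)

```text
clock: 9.75
position: [0.5155, -0.3234, 0.0999]
tool_rot: [3.141, 0.001, 1.57]
force: [-0.5, -0.1, -0.9]
grip_width: 0.0289
finger_force: 24.9
```

>>> jog_arm(
  motion=[
    [0,0,0.3,0,0.25],
    [0,0,0.7,0,0.25],
    [0,0,0.7,0,0.25],
    [0,0,0.5,0,0.25],
    [0,0,0,0,0.25],
    [0,0,0,0,0.25],
  ],
)

```text
clock: 10.35
position: [0.5156, -0.3215, 0.0341]
tool_rot: [-3.141, 0.0, 1.571]
force: [-0.9, -0.3, -0.1]
grip_width: 0.0289
finger_force: 24.9
```

Run:
```python
from h import *
s=bot.observe();print(s["position"],s["tool_rot"],s["grip_width"],s["force"])
f=grab("wrist");cv2.imwrite("pics/g3.png",f["bgr"])
hsv=cv2.cvtColor(f["bgr"],cv2.COLOR_BGR2HSV); b=cv2.inRange(hsv,(5,60,60),(25,220,255))
c=max(cv2.findContours(b,0,1)[0],key=cv2.contourArea).reshape(-1,2)
P=ground(f,c,.008)[:,:2]*1000; r=cv2.minEnclosingCircle(P.astype(np.float32)); print(r)
print(proj(f,[[s["position"][0],s["position"][1],z] for z in(.05,.008)]))
```

```text
[ 0.51563522 -0.32145721  0.03409118] [-3.14148504e+00  1.16965943e-04  1.57082930e+00] 0.02891101168790446 [-0.9414721  -0.31410185 -0.12670942]
((517.0770263671875, -321.58563232421875), 27.40984344482422)
[[281.38229868 261.18816357]
 [281.51753023 230.40991067]]
```

View pics/g3.png

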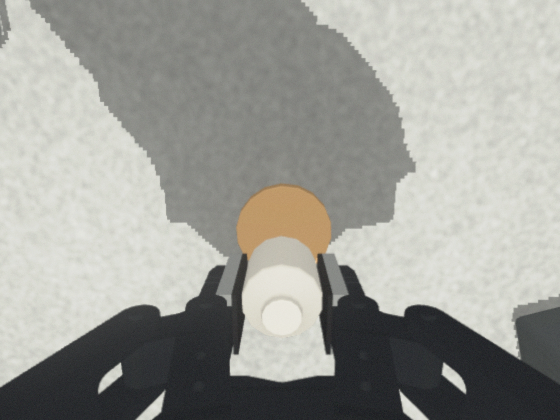

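The cap is held upright over the round setter: disc centre at (284,230), cap tip at (281,316).

>>> jog_arm(
  motion=[
    [0,0.04,0.5,0,0.25],
    [0,0,0.5,0,0.25],
    [0,0,0.3,0,0.25],
    [0,0,0.1,0,0.25],
    [0,0,0,0,0.25],
    [0,0,0,0,0.25],
  ],
)

```text
clock: 11.0
position: [0.5168, -0.3217, -0.008]
tool_rot: [3.141, 0.0, 1.571]
force: [0.4, -0.7, -0.5]
grip_width: 0.0291
finger_force: 24.9
```

>>> jog_arm(
  motion=[
    [0,0,0.05,0,0.25],
    [0,0,0,0,0.25],
    [0,0,0,0,0.25],
  ],
)

```text
clock: 11.3
position: [0.5169, -0.3216, -0.0095]
tool_rot: [3.141, 0.0, 1.571]
force: [-0.6, -0.6, -0.9]
grip_width: 0.029
finger_force: 24.9
```

>>> jog_arm(
  motion=[
    [0,0,0.04,0,0.25],
    [0,0,0,0,0.25],
    [0,0,0,0,0.25],
  ],
)

```text
clock: 11.6
position: [0.5168, -0.3215, -0.0109]
tool_rot: [3.142, -0.0, 1.571]
force: [0.4, -0.6, -0.0]
grip_width: 0.0286
finger_force: 24.9
```

>>> jog_arm(
  motion=[
    [0,0,0.03,0,0.25],
    [0,0,0,0,0.25],
    [0,0,0,0,0.25],
  ],
)

```text
clock: 11.9
position: [0.5168, -0.3215, -0.0118]
tool_rot: [-3.142, 0.0, 1.571]
force: [-0.0, -0.6, 0.5]
grip_width: 0.0287
finger_force: 24.9
```

>>> jog_arm(
  motion=[
    [0,0,0.03,0,0.25],
    [0,0,0,0,0.25],
    [0,0,0,0,0.25],
  ],
)

```text
clock: 12.2
position: [0.5169, -0.3216, -0.0121]
tool_rot: [3.141, -0.0, 1.571]
force: [-2.2, 2.1, 10.8]
grip_width: 0.029
finger_force: 26.1
```

>>> jog_arm(
  motion=[
    [0,0,0,0,0.4],
    [0,0,0,0,0.6],
    [0,0,0,0,0.7],
    [0,0,0,0,0.7],
    [0,0,-0.2,0,0.7],
    [0,0,-0.6,0,1],
    [0,0,-1,0,1],
    [0,0,-1,0,1],
    [0,0,-1,0,1],
    [0,0,-0.6,0,1],
  ],
)

```text
clock: 13.2
position: [0.5173, -0.3219, 0.122]
tool_rot: [3.14, 0.001, 1.571]
force: [0.4, 0.3, -0.9]
grip_width: 0.0852
finger_force: 0.0
```

>>> jog_arm(
  motion=[
    [0.5,-0.1,-0.3,0,1],
    [0.87,-0.17,-0.3,0,1],
    [0.87,-0.17,-0.3,0,1],
    [0.87,-0.17,-0.3,0,1],
    [0.87,-0.17,-0.3,0,1],
    [0.87,-0.17,-0.3,0,1],
    [0.87,-0.17,-0.3,0,1],
    [0.87,-0.17,-0.3,0,1],
    [0.87,-0.17,-0.2,0,1],
    [0.87,-0.17,-0.2,0,1],
    [0.87,-0.17,0,0,1],
    [0.87,-0.14,0,0,1],
  ],
)

```text
clock: 14.4
position: [0.4582, -0.0184, 0.2039]
tool_rot: [3.141, -0.0, 1.571]
force: [0.4, 0.5, 0.5]
grip_width: 0.0854
finger_force: 0.0
```

>>> jog_arm(
  motion=[
    [0,0,0,0,1],
    [0,0,0,0,1],
  ],
)

```text
clock: 14.6
position: [0.4586, -0.0193, 0.2037]
tool_rot: [3.141, -0.0, 1.572]
force: [0.3, -0.8, 0.1]
grip_width: 0.0856
finger_force: 0.0
```

```bash
cat > look.py <<'E'
from h import *
import sys
# look.py name z0 : wrist look with crop around world x,y,z ; saves npz
n,x,y,z=sys.argv[1],*map(float,sys.argv[2:5]); S=2.7
s=bot.observe(); print(s["position"].round(4),s["tool_rot"].round(3),s["qpos"].round(2))
f=grab("wrist"); u,v=proj(f,[[x,y,z]])[0]; u0=int(np.clip(u-130,0,300)); v0=int(np.clip(v-110,0,200))
cv2.imwrite(f"pics/{n}.png",cv2.resize(f["bgr"][v0:v0+220,u0:u0+260],None,fx=S,fy=S,interpolation=cv2.INTER_CUBIC))
np.savez(n+".npz",bgr=f["bgr"],off=[u0,v0],**{k:f[k] for k in("K","D","R","o")})
E
python3 look.py w2 .4586 -.0193 .09
python3 - <<'E'
from h import *
f=grab("top"); hsv=cv2.cvtColor(f["bgr"],cv2.COLOR_BGR2HSV)
x,y=proj(f,[[.516,-.3215,.03]])[0].astype(int)
c=f["bgr"][y-30:y+30,x-30:x+30]; cv2.imwrite("pics/t2.png",cv2.resize(c,(300,300))); print(x,y)
w=cv2.inRange(hsv,(0,0,140),(179,60,255));w[:y-15]=0;w[y+15:]=0;w[:,:x-15]=0;w[:,x+15:]=0
M=cv2.moments(w,True); print(M['m00'],ground(f,[[M['m10']/M['m00'],M['m01']/M['m00']]],.03))
E
```

```text
[ 0.4586 -0.0193  0.2037] [ 3.141 -0.     1.572] [-0.55  0.3   0.58  2.04 -0.21  0.86  0.15]
416 219
144.0 [[ 0.51636819 -0.32658229  0.03      ]]
```

View pics/w2.png

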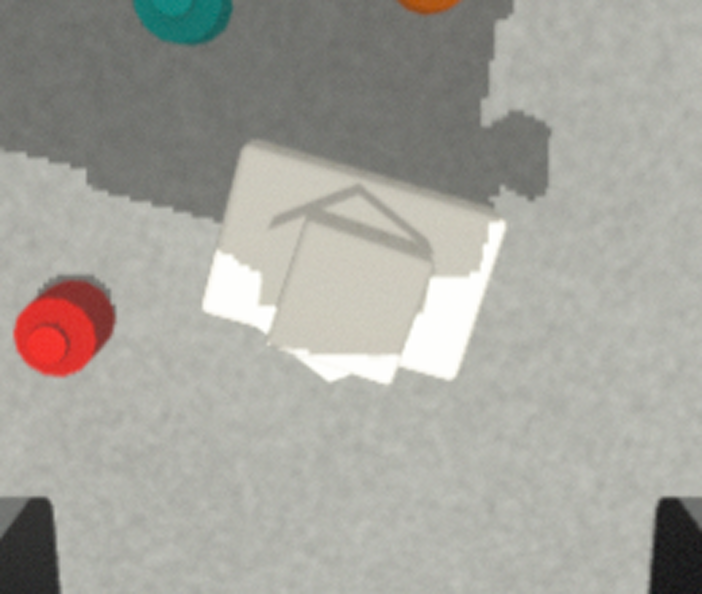

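The square block is in view with its top corners at crop (310,215), (433,260), (268,345) and (393,383); the hexagon and plinth are beneath it.

Run:
```python
from h import *
f=dict(np.load("w2.npz"))
g=lambda p,z:(ground(f,np.array(p,float)/2.7+f["off"],z)[:,:2]*1000)
q=g([[310,215],[433,260],[268,345],[393,383]],.09);print(q.round(1),q.mean(0))
for a,b in((0,1),(2,3),(0,2),(1,3)):
    d=q[b]-q[a];print(np.degrees(np.arctan2(d[1],d[0])),np.linalg.norm(d))
```

```text
[[446.4   5.4]
 [481.9  -7.6]
 [433.5 -33.4]
 [470.8 -45.2]] [458.14300889 -20.20620994]
-20.173736829815887 37.827646703638514
-17.614829716567183 39.09220607792962
-108.37831975697526 40.853879619401525
-106.50610779564617 39.16871341046945
```

>>> jog_arm(
  motion=[
    [-0.03,0,0.5,1,1],
    [0,0,0.9,1,1],
    [0,0,0.9,1,1],
    [0,0,0.9,0.92,1],
    [0,0,0.9,0,1],
    [0,0,0.9,0,1],
    [0,0,0.45,0,0.8],
    [0,0,0,0,0.7],
    [0,0,0,0,0.6],
    [0,0,0,0,0.6],
  ],
)

```text
clock: 15.7
position: [0.4592, -0.0207, 0.0406]
tool_rot: [3.14, -0.0, 1.257]
force: [-0.3, 0.3, -0.5]
grip_width: 0.0512
finger_force: 0.0
```

>>> jog_arm(
  motion=[
    [0,0,0,0,0.5],
    [0,0,0,0,0.45],
    [0,0,0,0,0.4],
    [0,0,0,0,0.35],
    [0,0,0,0,0.35],
    [0,0,0,0,0.35],
    [0,0,0,0,0.35],
  ],
)

```text
clock: 16.4
position: [0.4589, -0.0202, 0.0406]
tool_rot: [3.141, -0.001, 1.257]
force: [-1.7, -0.1, 9.7]
grip_width: 0.0396
finger_force: 24.0
```

>>> jog_arm(
  motion=[
    [0,0,-0.2,0,0.35],
    [0,0,-0.4,0,0.35],
    [0,0,-0.5,0,0.35],
    [0,0,-0.4,-0.5,0.35],
    [0,0,0,-0.9,0.35],
    [0,0,0,-0.9,0.35],
    [0,0,0,-0.9,0.35],
    [0,0,0,-0.72,0.35],
    [0,0,0,0,0.35],
  ],
)

```text
clock: 17.3
position: [0.4588, -0.0203, 0.0857]
tool_rot: [3.141, -0.0, 1.572]
force: [0.4, 0.2, -1.3]
grip_width: 0.0391
finger_force: 26.5
```

>>> jog_arm(
  motion=[
    [0.5,0.03,0,0,0.35],
    [0.9,0.03,0,0,0.35],
    [0.9,0.03,0,0,0.35],
    [0.9,0.03,0,0,0.35],
    [0.9,0.03,0,0,0.35],
    [0.9,0.03,0,0,0.35],
    [0.9,0.03,0,0,0.35],
    [0.9,0.03,0,0,0.35],
    [0.9,0.03,0,0,0.35],
    [0.9,0.03,0,0,0.35],
    [0.9,0.03,0,0,0.35],
    [0.9,0.02,0,0,0.35],
  ],
)

```text
clock: 18.5
position: [0.469, 0.2929, 0.0855]
tool_rot: [3.141, 0.0, 1.569]
force: [0.1, -0.3, -1.1]
grip_width: 0.0396
finger_force: 26.5
```

>>> jog_arm(
  motion=[
    [0.07,0,0,-0.5,0.35],
    [0,0,0.5,-0.9,0.35],
    [0,0,0.5,-0.9,0.35],
    [0,0,0.5,-0.9,0.35],
    [0,0,0,-0.84,0.35],
    [0,0,0,0,0.35],
    [0,0,0,0,0.35],
  ],
)

```text
clock: 19.2
position: [0.4694, 0.2935, 0.0403]
tool_rot: [3.141, 0.0, 1.891]
force: [0.7, -0.4, -1.2]
grip_width: 0.0393
finger_force: 26.4
```

```bash
python3 look.py w3 .4694 .2939 .03
python3 - <<'E'
from h import *
f=dict(np.load("w3.npz"))
hsv=cv2.cvtColor(f["bgr"],cv2.COLOR_BGR2HSV); b=cv2.inRange(hsv,(5,60,60),(25,220,255))
c=max(cv2.findContours(b,0,1)[0],key=cv2.contourArea).reshape(-1,2); print(cv2.contourArea(c))
P=(ground(f,c,.008)[:,:2]*1000).astype(np.float32); print(cv2.minAreaRect(P))
print(cv2.approxPolyDP(c.reshape(-1,1,2),6,True).reshape(-1,2).tolist(), f["off"])
E
```

```text
[0.4694 0.2935 0.0403] [3.141 0.    1.891] [-0.9   0.67  0.33  1.92 -0.36  0.6  -0.02]
6377.0
((467.95556640625, 302.8782653808594), (63.84598922729492, 49.954559326171875), 18.35845184326172)
[[340, 170], [229, 170], [231, 236], [237, 224], [325, 224], [338, 252]] [152 129]
```

View pics/w3.png

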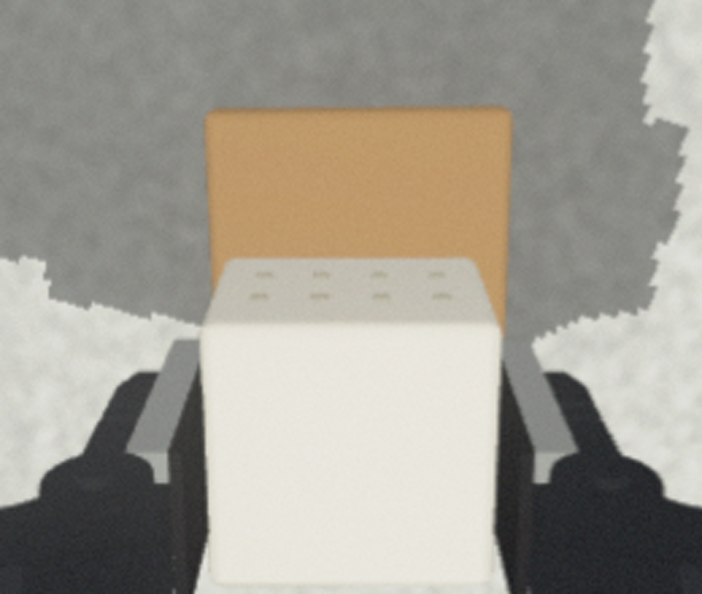

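The block is held square above its setter; far setter edge at crop row 110, block top spans rows 323–583.

Run:
```python
from h import *
f=dict(np.load("w3.npz"))
g=lambda p,z:(ground(f,np.array(p,float)/2.7+f["off"],z)[:,:2]*1000)
q=g([[203,325],[498,325],[212,583],[492,583]],.0897);print(q.round(1),q.mean(0))
e=g([[207,109],[511,109]],.008); t=np.array([np.cos(1.891),np.sin(1.891)]); print(e, e.mean(0)-32*t)
d=e.mean(0)-32*t-q.mean(0); print("shift tool x,y", d@t, d@[t[1],-t[0]])
```

```text
[[445.1 305.9]
 [481.5 318. ]
 [457.1 269. ]
 [494.3 281.4]] [469.5166631  293.57426697]
[[430.89910525 316.07488607]
 [490.03134169 335.70878463]] [470.53753988 295.5183528 ]
shift tool x,y 1.5239394666403803 1.5809072115827048
```

>>> jog_arm(
  motion=[
    [0.04,0.04,0.4,0,0.35],
    [0,0,0.5,0,0.35],
    [0,0,0.4,0,0.35],
    [0,0,0.2,0,0.35],
    [0,0,0.07,0,0.35],
    [0,0,0,0,0.35],
    [0,0,0,0,0.35],
  ],
)

```text
clock: 19.95
position: [0.4701, 0.2954, -0.007]
tool_rot: [3.141, -0.0, 1.894]
force: [-0.7, 0.7, -1.1]
grip_width: 0.0394
finger_force: 26.5
```

>>> jog_arm(
  motion=[
    [0,0,0.05,0,0.35],
    [0,0,0,0,0.35],
    [0,0,0,0,0.35],
  ],
)

```text
clock: 20.25
position: [0.4699, 0.2954, -0.0086]
tool_rot: [3.141, -0.0, 1.894]
force: [-0.2, -0.4, -0.9]
grip_width: 0.0399
finger_force: 26.5
```

>>> jog_arm(
  motion=[
    [0,0,0.03,0,0.35],
    [0,0,0,0,0.35],
    [0,0,0,0,0.35],
  ],
)

```text
clock: 20.55
position: [0.4699, 0.2953, -0.0097]
tool_rot: [-3.142, 0.0, 1.894]
force: [0.4, 0.2, -1.6]
grip_width: 0.0393
finger_force: 26.5
```

>>> jog_arm(
  motion=[
    [0,0,0.03,0,0.35],
    [0,0,0,0,0.35],
    [0,0,0,0,0.35],
  ],
)

```text
clock: 20.85
position: [0.4698, 0.2953, -0.0106]
tool_rot: [-3.142, 0.0, 1.894]
force: [0.9, -0.0, -1.6]
grip_width: 0.0397
finger_force: 26.5
```

>>> jog_arm(
  motion=[
    [0,0,0.03,0,0.35],
    [0,0,0,0,0.35],
    [0,0,0,0,0.35],
  ],
)

```text
clock: 21.15
position: [0.47, 0.2953, -0.0114]
tool_rot: [3.141, -0.0, 1.894]
force: [-1.3, -1.2, 4.2]
grip_width: 0.0398
finger_force: 27.2
```

>>> jog_arm(
  motion=[
    [0,0,0,0,0.5],
    [0,0,0,0,0.6],
    [0,0,0,0,0.7],
    [0,0,-0.2,0,0.7],
    [0,0,-0.6,0,1],
    [0,0,-1,0,1],
    [0,0,-1,0,1],
    [0,0,-1,1,1],
    [0,0,-1,1,1],
    [0,0,-1,1,1],
    [0,0,-0.8,1,1],
    [0,0,-0.4,0.05,1],
  ],
)

```text
clock: 22.35
position: [0.4703, 0.2957, 0.2007]
tool_rot: [3.14, -0.002, 1.568]
force: [-0.1, 0.1, -0.3]
grip_width: 0.0855
finger_force: 0.0
```

>>> jog_arm(
  motion=[
    [-0.5,-0.03,0,0,1],
    [-0.91,-0.03,0,0,1],
    [-0.91,-0.03,0,0,1],
    [-0.91,-0.03,0,0,1],
    [-0.91,-0.03,0,0,1],
    [-0.91,-0.03,0,0,1],
    [-0.91,-0.03,0,0,1],
    [-0.91,-0.03,0,0,1],
    [-0.91,-0.03,0,0,1],
    [-0.91,-0.03,0,0,1],
    [-0.91,-0.03,0,0,1],
    [-0.91,-0.03,0,0,1],
  ],
)

```text
clock: 23.55
position: [0.4575, -0.0218, 0.1976]
tool_rot: [-3.14, 0.0, 1.572]
force: [0.3, -0.5, 0.2]
grip_width: 0.0852
finger_force: 0.0
```

>>> jog_arm(
  motion=[
    [0,0,0,0,1],
    [0,0,0,0,1],
  ],
)

```text
clock: 23.75
position: [0.458, -0.0208, 0.1979]
tool_rot: [-3.14, 0.0, 1.57]
force: [-0.6, 0.2, 0.5]
grip_width: 0.0853
finger_force: 0.0
```

```bash
python3 look.py w4 .4586 -.0193 .05
```

```text
[ 0.458  -0.0208  0.1979] [-3.14  0.    1.57] [-0.6   0.32  0.64  2.05 -0.25  0.85  0.19]
```

View pics/w4.png

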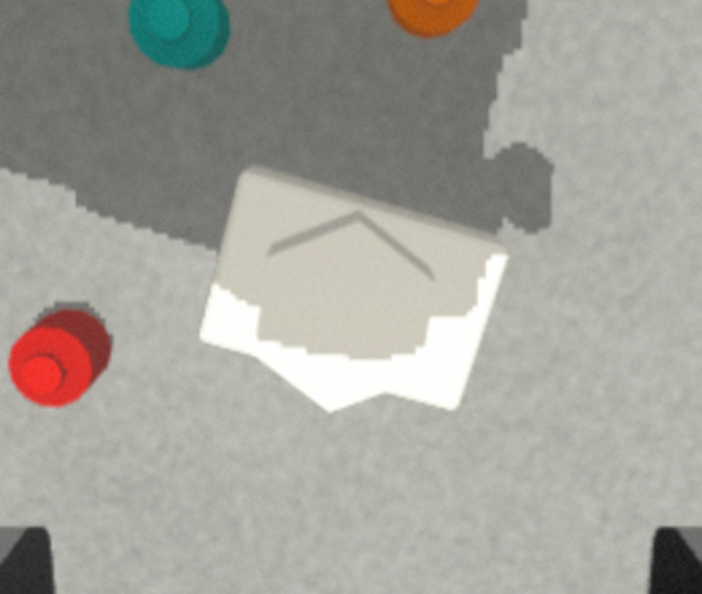

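The hexagon's top corners are at crop (360,215), (269,256), (433,279) and, opposite the first, (330,411).

Run:
```python
from h import *
f=dict(np.load("w4.npz"))
g=lambda p,z:(ground(f,np.array(p,float)/2.7+f["off"],z)[:,:2]*1000)
q=g([[360,216],[330,411],[269,256],[433,280]],.06);print(q.round(1),q[:2].mean(0))
d=q[0]-q[1];print(np.linalg.norm(d),"corner dir",np.degrees(np.arctan2(d[1],d[0])))
for i in(2,3):
    d=q[i]-q[0];print(np.linalg.norm(d),"edge dir",np.degrees(np.arctan2(d[1],d[0])))
for p,r in(((258,357),(330,411)),((330,411),(385,393))):
    a=g([p,r],.06);d=a[1]-a[0];print("low edge",np.degrees(np.arctan2(d[1],d[0])))
pl=g([[242,170],[507,250],[201,339],[453,409]],.03);print("plinth",pl.round(1),pl.mean(0))
hsv=cv2.cvtColor(f["bgr"],cv2.COLOR_BGR2GRAY); c=hsv[f["off"][1]:,f["off"][0]:][55:160,70:195]
c=cv2.createCLAHE(6,(3,3)).apply(c); cv2.imwrite("pics/e4.png",cv2.resize(c,None,fx=5,fy=5,interpolation=cv2.INTER_CUBIC))
```

```text
[[460.8   9. ]
 [451.2 -54.2]
 [432.5  -3.4]
 [483.8 -11. ]] [456.024081   -22.59860231]
63.987562023084266 corner dir 81.32862449443208
30.929374551393167 edge dir -156.36066979344335
30.43314719084781 edge dir -41.09470608212809
low edge -38.43682805128643
low edge 18.964709199670658
plinth [[421.6  20.5]
 [511.3  -6.4]
 [405.5 -37.6]
 [494.4 -63.4]] [458.20532813 -21.72273071]
```

View pics/e4.png

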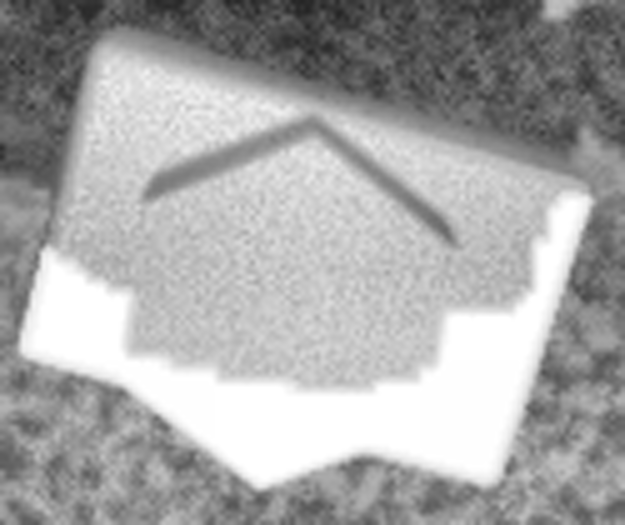

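>>> jog_arm(
  motion=[
    [-0.07,-0.07,0.4,0,1],
    [0,0,1,1,1],
    [0,0,1,0.96,1],
    [0,0,1,0,1],
    [0,0,1,0,1],
    [0,0,1,0,1],
    [0,0,0.6,0,1],
    [0,0,0.28,0,1],
    [0,0,0,0,0.85],
    [0,0,0,0,0.75],
  ],
)

```text
clock: 24.8
position: [0.4569, -0.0219, 0.0107]
tool_rot: [3.141, -0.0, 1.414]
force: [0.1, 0.7, 0.7]
grip_width: 0.0639
finger_force: 0.0
```

>>> jog_arm(
  motion=[
    [0,0,0,0,0.7],
    [0,0,0,0,0.65],
    [0,0,0,0,0.6],
    [0,0,0,0,0.55],
    [0,0,0,0,0.5],
    [0,0,0,0,0.5],
    [0,0,0,0,0.5],
    [0,0,0,0,0.5],
  ],
  newtons=30,
)

```text
clock: 25.6
position: [0.4569, -0.0218, 0.0108]
tool_rot: [3.141, -0.001, 1.413]
force: [-3.1, 1.7, 13.5]
grip_width: 0.0535
finger_force: 29.4
```

>>> jog_arm(
  motion=[
    [0,0,-0.2,0,0.5],
    [0,0,-0.4,0,0.5],
    [0,0,-0.5,0,0.5],
    [0,0,-0.4,0,0.5],
    [0,0,0,0,0.5],
  ],
)

```text
clock: 26.1
position: [0.4576, -0.0219, 0.0568]
tool_rot: [3.139, -0.001, 1.413]
force: [0.2, -0.3, -1.0]
grip_width: 0.0533
finger_force: 33.5
```

>>> jog_arm(
  motion=[
    [0.37,0.3,0,0,0.5],
    [0.74,0.61,0,0,0.5],
    [0.74,0.61,0,0,0.5],
    [0.74,0.61,0,0,0.5],
    [0.74,0.61,0,0,0.5],
    [0.74,0.61,0,0,0.5],
    [0.74,0.61,0,0,0.5],
    [0.74,0.61,0,0,0.5],
    [0.74,0.61,0,0,0.5],
    [0.74,0.61,0,0,0.5],
    [0.37,0.3,0,0,0.5],
    [0,0,0,0,0.5],
  ],
)

```text
clock: 27.3
position: [0.6726, 0.1711, 0.0536]
tool_rot: [-3.141, -0.0, 1.416]
force: [-1.0, 0.3, -1.8]
grip_width: 0.0532
finger_force: 33.4
```

```bash
python3 look.py w5 .6717 .1692 .03
python3 - <<'E'
from h import *
f=dict(np.load("w5.npz"))
hsv=cv2.cvtColor(f["bgr"],cv2.COLOR_BGR2HSV); b=cv2.inRange(hsv,(5,60,60),(25,220,255))
c=max(cv2.findContours(b,0,1)[0],key=cv2.contourArea).reshape(-1,2); print(cv2.contourArea(c))
print(cv2.approxPolyDP(c.reshape(-1,1,2),4,True).reshape(-1,2).tolist(), f["off"])
E
```

```text
[0.6726 0.1711 0.0536] [-3.141 -0.     1.416] [-0.64  0.87  0.53  1.53 -0.52  0.89 -0.09]
6545.0
[[353, 195], [294, 147], [224, 177], [218, 234], [280, 199], [345, 234]] [150 125]
```

View pics/w5.png

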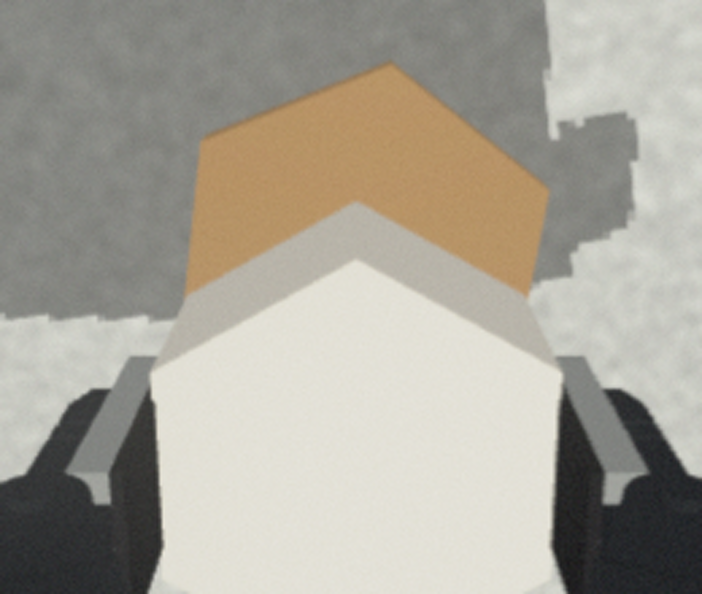

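The hex step is held level; its apex is at crop (357,260), corners at (152,373) and (561,373). Three setter corners show at crop (391,63), (201,139) and (549,189).

Run:
```python
from h import *
f=dict(np.load("w5.npz"))
g=lambda p,z:(ground(f,np.array(p,float)/2.7+f["off"],z)[:,:2]*1000)
q=g([[391,62],[200,138],[550,189]],.008); h=g([[357,260],[152,373],[561,373]],.1028)
t=np.array([np.cos(1.416),np.sin(1.416)])
for a in(q,h): print(a.round(1),np.linalg.norm(a[1]-a[0]),np.linalg.norm(a[2]-a[0]),a[1]+a[2]-a[0])
hc=np.array([672.6,171.1])
d=q[1]+q[2]-q[0]-(h[1]+h[2]-h[0]); print("shift mm tool x,y",d@t,d@[t[1],-t[0]])
for c in(q[1]+q[2]-q[0],np.array([671.7,169.2])): d=c-hc; print("vs TCP",d@t,d@[t[1],-t[0]])
```

```text
[[687.1 213.2]
 [643.2 203.2]
 [718.  179.9]] 44.960733585095845 45.40985524033342 [674.13855068 169.9813688 ]
[[677.7 200.4]
 [648.6 189.1]
 [701.7 180.9]] 31.125049817439926 30.993513868549524 [672.72322854 169.59978786]
shift mm tool x,y 0.5952311192744695 1.3395673520056761
vs TCP -0.8680436741817203 1.6926234470694317
vs TCP -2.016042589558542 -0.5962988152646858
```

>>> jog_arm(
  motion=[
    [0,0.02,0.4,0,0.5],
    [0,0,0.7,0,0.5],
    [0,0,0.5,0,0.5],
    [0,0,0.3,0,0.5],
    [0,0,0.12,0,0.5],
    [0,0,0,0,0.5],
    [0,0,0,0,0.5],
  ],
)

```text
clock: 28.05
position: [0.673, 0.1684, -0.0049]
tool_rot: [3.141, -0.0, 1.413]
force: [0.3, 0.0, -1.2]
grip_width: 0.0535
finger_force: 33.4
```

>>> jog_arm(
  motion=[
    [0,0,0.05,0,0.5],
    [0,0,0,0,0.5],
    [0,0,0,0,0.5],
  ],
)

```text
clock: 28.35
position: [0.6727, 0.1684, -0.0067]
tool_rot: [3.141, -0.0, 1.413]
force: [0.0, -0.6, -2.0]
grip_width: 0.0532
finger_force: 33.4
```

>>> jog_arm(
  motion=[
    [0,0,0.03,0,0.5],
    [0,0,0,0,0.5],
    [0,0,0,0,0.5],
  ],
)

```text
clock: 28.65
position: [0.6726, 0.1684, -0.0079]
tool_rot: [-3.142, 0.0, 1.413]
force: [0.6, -0.2, -1.4]
grip_width: 0.0534
finger_force: 33.4
```

>>> jog_arm(
  motion=[
    [0.07,0,0,0,0.5],
    [0,0,0.03,0,0.5],
    [0,0,0,0,0.5],
    [0,0,0,0,0.5],
  ],
)

```text
clock: 29.05
position: [0.6729, 0.1704, -0.0089]
tool_rot: [-3.142, 0.0, 1.413]
force: [-0.5, -0.2, -2.5]
grip_width: 0.0531
finger_force: 33.4
```

>>> jog_arm(
  motion=[
    [0,0,0.03,0,0.5],
    [0,0,0,0,0.5],
    [0,0,0,0,0.5],
  ],
)

```text
clock: 29.35
position: [0.6729, 0.1705, -0.0097]
tool_rot: [-3.142, 0.0, 1.413]
force: [-0.2, -0.4, -1.5]
grip_width: 0.0535
finger_force: 33.4
```

>>> jog_arm(
  motion=[
    [0,0,0.03,0,0.5],
    [0,0,0,0,0.5],
    [0,0,0,0,0.5],
  ],
)

```text
clock: 29.65
position: [0.6729, 0.1705, -0.0106]
tool_rot: [-3.142, 0.0, 1.413]
force: [-0.3, 1.0, -1.6]
grip_width: 0.0536
finger_force: 33.4
```

>>> jog_arm(
  motion=[
    [0,0,0.03,0,0.5],
    [0,0,0,0,0.5],
    [0,0,0,0,0.5],
  ],
)

```text
clock: 29.95
position: [0.673, 0.1705, -0.011]
tool_rot: [3.141, -0.0, 1.413]
force: [-4.0, -0.4, 6.5]
grip_width: 0.0536
finger_force: 34.4
```

>>> jog_arm(
  motion=[
    [0,0,0,0,0.6],
    [0,0,0,0,0.7],
    [0,0,0,0,0.8],
    [0,0,-0.2,0,0.9],
    [0,0,-0.6,0,1],
    [0,0,-1,0,1],
    [0,0,-1,0,1],
    [0,0,-1,0,1],
    [0,0,-1,0,1],
    [0,0,-1,0,1],
    [0,0,-0.8,0,1],
    [0,0,-0.4,0,1],
  ],
)

```text
clock: 31.15
position: [0.6737, 0.1703, 0.2022]
tool_rot: [3.138, -0.002, 1.413]
force: [0.1, -0.2, 0.4]
grip_width: 0.0856
finger_force: 0.0
```

>>> jog_arm(
  motion=[
    [-0.37,-0.3,0,0,1],
    [-0.74,-0.61,0,0,1],
    [-0.74,-0.61,0,0,1],
    [-0.74,-0.61,0,0,1],
    [-0.74,-0.61,0,0,1],
    [-0.74,-0.61,0,0,1],
    [-0.74,-0.61,0,0,1],
    [-0.74,-0.61,0,0,1],
    [-0.74,-0.61,0,0,1],
    [-0.74,-0.61,0,0,1],
    [-0.42,-0.27,0,0,1],
    [0,0,0,0,1],
  ],
)

```text
clock: 32.35
position: [0.4575, -0.0227, 0.1989]
tool_rot: [3.141, -0.001, 1.411]
force: [0.2, 0.4, 0.2]
grip_width: 0.0854
finger_force: 0.0
```

>>> jog_arm(
  motion=[
    [0,0,0,-1,1],
    [0,0,0,-1,1],
    [0,0,0,-1,1],
    [0,0,0,-1,1],
    [0,0,0,-1,1],
    [0,0,0,-1,1],
    [0,0,0,-1,1],
    [0,0,0,-1,1],
    [0,0,0,-1,1],
  ],
)

```text
clock: 33.25
position: [0.4592, -0.0209, 0.1985]
tool_rot: [3.141, 0.0, 2.137]
force: [0.2, 0.0, -0.7]
grip_width: 0.085
finger_force: 0.0
```

>>> jog_arm(
  motion=[
    [0,0,0,-1,1],
    [0,0,0,-1,1],
    [0,0,0,-1,1],
    [0,0,0,-1,1],
    [0,0,0,-1,1],
    [0,0,0,-1,1],
    [0,0,0,-1,1],
    [0,0,0,-1,1],
    [0,0,0,-1,1],
    [0,0,0,-0.1,1],
    [0,0,0,0,1],
  ],
)

```text
clock: 34.35
position: [0.4588, -0.0213, 0.1985]
tool_rot: [3.142, -0.0, 2.86]
force: [-0.1, -0.3, -0.9]
grip_width: 0.0851
finger_force: 0.0
```

```bash
python3 look.py w6 .4582 -.0217 .03
python3 - <<'E'
from h import *
f=dict(np.load("w6.npz"))
hsv=cv2.cvtColor(f["bgr"],cv2.COLOR_BGR2HSV); g=cv2.cvtColor(f["bgr"],cv2.COLOR_BGR2GRAY)
_,m=cv2.threshold(cv2.GaussianBlur(g,(3,3),0),0,255,cv2.THRESH_OTSU)
u,v=f["off"]+[130,110]
cs=[c for c in cv2.findContours(cv2.inRange(g,195,255),0,1)[0] if cv2.contourArea(c)>1500]
for c in cs:
    print(cv2.contourArea(c),cv2.minAreaRect((ground(f,c.reshape(-1,2),.03)[:,:2]*1000).astype(np.float32)))
E
```

```text
[ 0.4588 -0.0213  0.1985] [ 3.142 -0.     2.86 ] [-0.39  0.28  0.38  2.04 -0.14  0.84  1.35]
1629.0 ((685.7800903320312, 14.963996887207031), (54.530433654785156, 54.48089599609375), 43.57313919067383)
2810.5 ((635.005126953125, -150.85165405273438), (78.01617431640625, 68.56007385253906), 74.70584869384766)
2040.5 ((656.6369018554688, 171.66473388671875), (88.00591278076172, 63.834495544433594), 38.059593200683594)
5981.5 ((457.6997985839844, -22.472740173339844), (59.78801727294922, 94.79753112792969), 73.89104461669922)
```

View pics/w6.png

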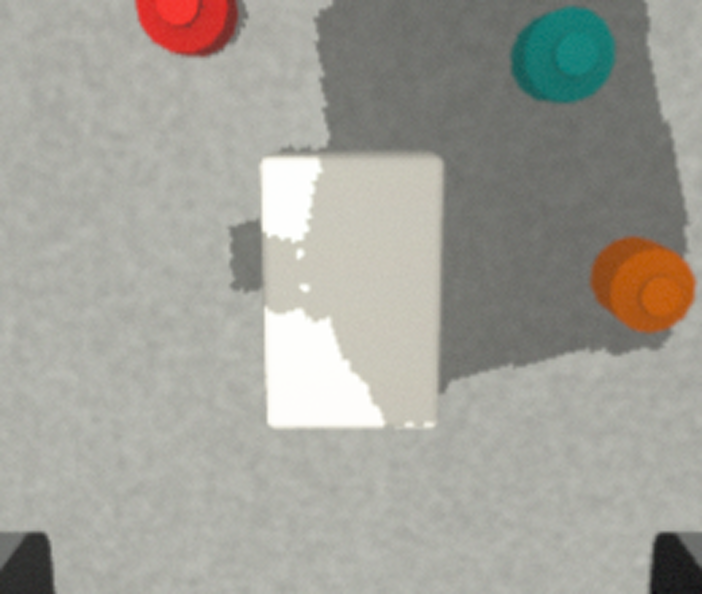

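The plinth is alone, aligned with the tool, crop (262..443, 153..428).

>>> jog_arm(
  motion=[
    [0.025,-0.05,0.5,0,1],
    [0,0,1,0,1],
    [0,0,1,0,1],
    [0,0,1,0,1],
    [0,0,1,0,1],
    [0,0,1,0,1],
    [0,0,0.8,0,1],
    [0,0,0.5,0,1],
    [0,0,0.25,0,1],
    [0,0,0.15,0,1],
    [0,0,0,0,1],
  ],
)

```text
clock: 35.5
position: [0.4573, -0.023, -0.0175]
tool_rot: [-3.141, 0.0, 2.861]
force: [-0.2, 0.1, 0.3]
grip_width: 0.0855
finger_force: 0.0
```

>>> jog_arm(
  motion=[
    [0,0,0,0,0.85],
    [0,0,0,0,0.8],
    [0,0,0,0,0.75],
    [0,0,0,0,0.7],
    [0,0,0,0,0.65],
    [0,0,0,0,0.6],
    [0,0,0,0,0.6],
    [0,0,0,0,0.6],
    [0,0,0,0,0.6],
  ],
  newtons=40,
)

```text
clock: 36.4
position: [0.4576, -0.0227, -0.0168]
tool_rot: [3.141, 0.001, 2.861]
force: [-1.7, 2.3, 15.2]
grip_width: 0.0613
finger_force: 40.4
```

>>> jog_arm(
  motion=[
    [0,0,-0.2,0,0.6],
    [0,0,-0.4,0,0.6],
    [0,0,-0.6,0,0.6],
    [0,0,-0.4,0,0.6],
    [0,0,0,0,0.6],
  ],
)

```text
clock: 36.9
position: [0.458, -0.0229, 0.0322]
tool_rot: [3.141, 0.002, 2.861]
force: [0.5, 0.1, -3.5]
grip_width: 0.0611
finger_force: 46.4
```

>>> jog_arm(
  motion=[
    [-0.4,-0.13,0,0,0.6],
    [-0.81,-0.262,0,0,0.6],
    [-0.81,-0.262,0,0,0.6],
    [-0.81,-0.262,0,0,0.6],
    [-0.81,-0.262,0,0,0.6],
    [-0.81,-0.262,0,0,0.6],
    [-0.81,-0.262,0,0,0.6],
    [-0.81,-0.262,0,0,0.6],
    [-0.81,-0.262,0,0,0.6],
    [-0.81,-0.262,0,0,0.6],
    [-0.4,-0.13,0,0,0.6],
    [0,0,0,0,0.6],
  ],
)

```text
clock: 38.1
position: [0.6692, -0.1675, 0.0292]
tool_rot: [-3.141, -0.0, 2.86]
force: [-0.9, -0.2, -2.7]
grip_width: 0.0612
finger_force: 46.3
```

>>> jog_arm(
  motion=[
    [0,0,0,0,0.6],
    [0,0,0,0,0.6],
  ],
)

```text
clock: 38.3
position: [0.6679, -0.1652, 0.03]
tool_rot: [3.141, -0.001, 2.861]
force: [0.3, 0.2, -2.9]
grip_width: 0.0611
finger_force: 46.3
```

```bash
python3 look.py w7 .669 -.1655 .03
python3 - <<'E'
from h import *
f=dict(np.load("w7.npz"))
hsv=cv2.cvtColor(f["bgr"],cv2.COLOR_BGR2HSV); b=cv2.inRange(hsv,(5,60,60),(25,220,255))
c=max(cv2.findContours(b,0,1)[0],key=cv2.contourArea).reshape(-1,2); print(cv2.contourArea(c))
P=(ground(f,c,.008)[:,:2]*1000).astype(np.float32); print(cv2.minAreaRect(P))
print(cv2.approxPolyDP(c.reshape(-1,1,2),4,True).reshape(-1,2).tolist(), f["off"])
E
```

```text
[ 0.6679 -0.1652  0.03  ] [ 3.141e+00 -1.000e-03  2.861e+00] [ 0.    0.84  0.25  1.54 -0.27  0.79  1.65]
4820.0
((622.3032836914062, -151.77847290039062), (85.33833312988281, 18.90452766418457), 73.86527252197266)
[[200, 132], [202, 163], [213, 157], [352, 157], [365, 164], [362, 128]] [152 140]
```

View pics/w7.png

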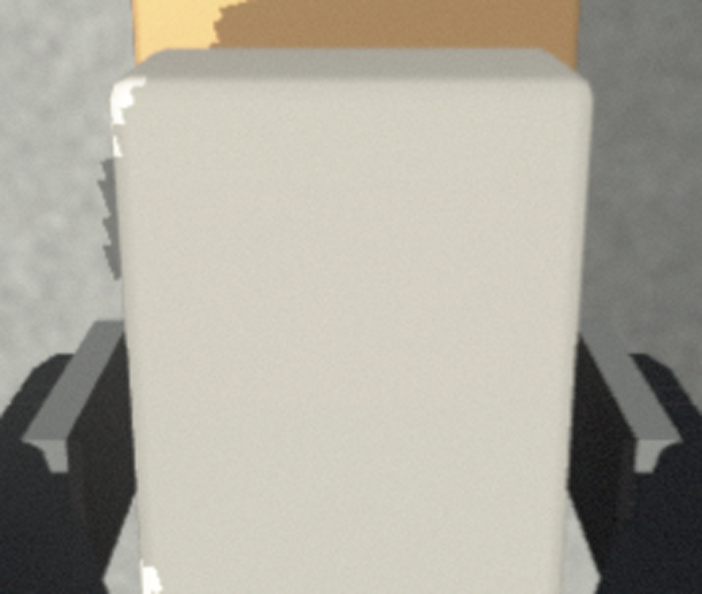

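The plinth is held parallel over its setter; its far top edge is at crop row 80, and the setter shows behind it across columns 134–578.

Run:
```python
from h import *
f=dict(np.load("w7.npz")); t=np.array([np.cos(2.861),np.sin(2.861)]); n=np.array([t[1],-t[0]])
g=lambda p,z:(ground(f,np.array(p,float),z)[:,:2]*1000)
hsv=cv2.cvtColor(f["bgr"],cv2.COLOR_BGR2HSV); b=cv2.inRange(hsv,(5,60,60),(25,220,255))
c=max(cv2.findContours(b,0,1)[0],key=cv2.contourArea).reshape(-1,2)
P=g(c,.008); X,Y=P@t,P@n; print("setter",np.percentile(X,98),Y.min(),Y.max()); sc=[X.max()-60,(Y.min()+Y.max())/2]
e=g(np.array([[112,82],[591,82],[355,80]])/2.7+f["off"],.0768); print("plinth",e@t,e@n)
pc=[(e@t).max()-48,((e@n)[0]+(e@n)[1])/2]; s=np.array([667.9,-165.2]); print(sc,pc,"tcp",s@t,s@n,"top setter",np.array([669,-165.5])@t,np.array([669,-165.5])@n)
```

```text
setter -630.5723035368815 -16.174479948351387 69.14892362926918
plinth [-640.49634946 -640.43608508 -640.19839011] [-3.95369671 55.74833668 26.34633337]
[np.float64(-690.5721902255858), np.float64(26.487221840458893)] [np.float64(-688.1983901131489), np.float64(25.897319982311505)] tcp -687.5274623206551 26.219049466371644 top setter -688.6675205075519 26.23539971070784
```

>>> jog_arm(
  motion=[
    [-0.05,0.01,0.2,0,0.6],
    [0,0,0.4,0,0.6],
    [0,0,0.3,0,0.6],
    [0,0,0.2,0,0.6],
    [0,0,0.08,0,0.6],
    [0,0,0,0,0.6],
    [0,0,0,0,0.6],
  ],
)

```text
clock: 39.05
position: [0.6703, -0.1659, -0.0046]
tool_rot: [-3.142, 0.0, 2.861]
force: [0.1, -0.7, -2.2]
grip_width: 0.061
finger_force: 46.3
```

>>> jog_arm(
  motion=[
    [0,0,0.03,0,0.6],
    [0,0,0,0,0.6],
    [0,0,0,0,0.6],
  ],
)

```text
clock: 39.35
position: [0.6703, -0.1658, -0.0056]
tool_rot: [3.142, 0.0, 2.861]
force: [0.4, -1.3, -3.5]
grip_width: 0.0613
finger_force: 46.3
```

>>> jog_arm(
  motion=[
    [0,0,0.03,0,0.6],
    [0,0,0,0,0.6],
    [0,0,0,0,0.6],
  ],
)

```text
clock: 39.65
position: [0.6701, -0.1657, -0.0067]
tool_rot: [-3.142, -0.0, 2.861]
force: [-0.5, -0.5, -2.8]
grip_width: 0.0607
finger_force: 46.3
```

>>> jog_arm(
  motion=[
    [0.02,0,0.03,0,0.6],
    [0,0,0,0,0.6],
    [0,0,0,0,0.6],
  ],
)

```text
clock: 39.95
position: [0.6695, -0.1656, -0.0076]
tool_rot: [-3.142, -0.0, 2.861]
force: [-0.5, -0.3, -2.2]
grip_width: 0.0606
finger_force: 46.3
```

>>> jog_arm(
  motion=[
    [0,0,0.03,0,0.6],
    [0,0,0,0,0.6],
    [0,0,0,0,0.6],
  ],
)

```text
clock: 40.25
position: [0.6696, -0.1656, -0.0085]
tool_rot: [-3.142, 0.0, 2.861]
force: [-0.7, 0.0, -3.5]
grip_width: 0.0608
finger_force: 46.3
```

>>> jog_arm(
  motion=[
    [0,0,0.02,0,0.6],
    [0,0,0,0,0.6],
    [0,0,0,0,0.6],
  ],
)

```text
clock: 40.55
position: [0.6696, -0.1656, -0.0086]
tool_rot: [3.142, 0.0, 2.861]
force: [-2.6, 1.9, 5.1]
grip_width: 0.0611
finger_force: 47.3
```

>>> jog_arm(
  motion=[
    [0,0,0.02,0,0.6],
    [0,0,0,0,0.6],
    [0,0,0,0,0.6],
  ],
)

```text
clock: 40.85
position: [0.6696, -0.1656, -0.0087]
tool_rot: [3.141, 0.0, 2.861]
force: [-6.6, 2.1, 14.1]
grip_width: 0.0609
finger_force: 48.3
```

Contact. Releasing, rising and checking everything.

>>> jog_arm(
  motion=[
    [0,0,0,0,0.75],
    [0,0,0,0,0.85],
    [0,0,0,0,1],
    [0,0,0,0,1],
    [0,0,-0.2,0,1],
    [0,0,-0.6,0,1],
    [0,0,-1,0,1],
    [0,0,-1,0,1],
    [0,0,-1,0,1],
    [0,0,-1,0,1],
    [0,0,-1,0,1],
    [0,0,-0.6,0,1],
  ],
)

```text
clock: 42.05
position: [0.6702, -0.166, 0.1866]
tool_rot: [3.141, 0.004, 2.861]
force: [0.7, -0.0, 0.4]
grip_width: 0.0854
finger_force: 0.0
```

>>> jog_arm(
  motion=[
    [0.5,0.1,0,0,1],
    [0.9,0.3,0,0,1],
    [0.9,0.3,0,0,1],
    [0.9,0.3,0,0,1],
    [0.9,0.3,0,0,1],
    [0.9,0.3,0,0,1],
    [0.5,0,0,0,1],
    [0,0,0,0,1],
  ],
)

```text
clock: 42.85
position: [0.5232, -0.0732, 0.1839]
tool_rot: [3.141, 0.001, 2.862]
force: [0.6, -0.4, -0.3]
grip_width: 0.0851
finger_force: 0.0
```

Run:
```python
from h import *
f=grab("top"); a=grab("scene"); o=[]
for w,h in(((.516,-.3215,.02),30),((.47,.295,.02),30),((.6725,.169,.02),38),((.669,-.1656,.02),38)):
  for q in(f,a):
    x,y=proj(q,[w])[0].astype(int); x=max(x,h);o.append(cv2.resize(q["bgr"][y-h:y+h,x-h:x+h],(200,200),interpolation=cv2.INTER_CUBIC))
cv2.imwrite("pics/end.png",np.vstack([np.hstack(o[0::2]),np.hstack(o[1::2])]))
g=cv2.cvtColor(f["bgr"],cv2.COLOR_BGR2HSV)
for w,z in(((.516,-.3215),.038),((.47,.295),.038),((.6725,.169),.038),((.669,-.1656),.038)):
    x,y=proj(f,[[*w,.02]])[0].astype(int); m=cv2.inRange(g,(0,0,120),(179,70,255)); k=np.zeros_like(m); cv2.circle(k,(x,y),30,255,-1); m&=k
    c=max(cv2.findContours(m,0,1)[0],key=cv2.contourArea).reshape(-1,2); P=(ground(f,c,z)[:,:2]*1000).astype(np.float32); print(w,cv2.minAreaRect(P))
```

```text
(0.516, -0.3215) ((515.9890747070312, -313.8847961425781), (140.71409606933594, 145.11297607421875), 68.91029357910156)
(0.47, 0.295) ((471.42291259765625, 292.75018310546875), (146.80245971679688, 142.78439331054688), 81.20547485351562)
(0.6725, 0.169) ((671.3384399414062, 167.0393524169922), (149.76922607421875, 145.41531372070312), 44.062747955322266)
(0.669, -0.1656) ((721.3756713867188, -170.70001220703125), (107.42457580566406, 35.801082611083984), 76.87743377685547)
```

View pics/end.png

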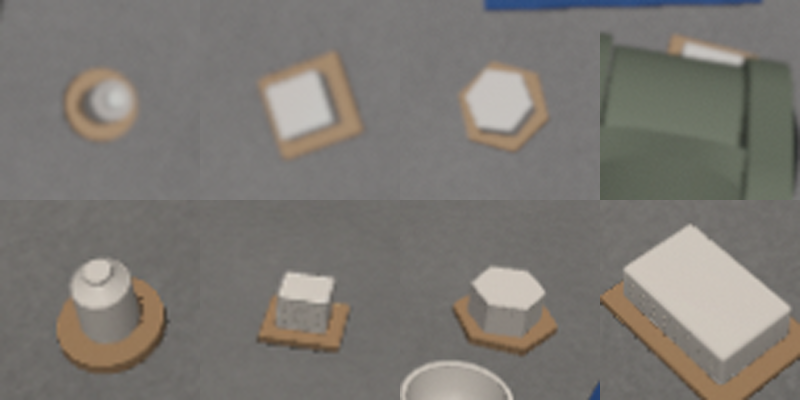

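All four parts stand upright on their setters, with the offsets in the top row looking like parallax. I'm checking the centring numerically, with parts at top height against setters at 8 mm.

Run:
```python
from h import *
for n in("top","scene"):
  f=grab(n);H=cv2.cvtColor(f["bgr"],cv2.COLOR_BGR2HSV)
  for nm,w in(("round",(.516,-.3215)),("sq",(.47,.295)),("hex",(.6725,.169)),("obl",(.669,-.1656))):
    x,y=proj(f,[[*w,.02]])[0].astype(int); k=np.zeros(H.shape[:2],np.uint8); cv2.circle(k,(x,y),(35 if nm!="obl" else 55),255,-1)
    for lab,m,z in(("setter",cv2.inRange(H,(5,70,60),(25,220,255)),.008),("part",cv2.inRange(H,(0,0,165),(179,45,255)),.038)):
        cs=cv2.findContours(m&k,0,1)[0]
        if not cs: continue
        c=max(cs,key=cv2.contourArea).reshape(-1,2)
        if len(c)>5: r=cv2.minAreaRect((ground(f,c,z)[:,:2]*1000).astype(np.float32)); print(n,nm,lab,np.round(r[0],1),np.round(r[1],1),round(r[2],1))
```

```text
top round setter [ 514.  -318.2] [49.8 42.4] 21.9
top round part [ 516.  -324.5] [24.4 26.7] 86.7
top sq setter [469.2 293.8] [61.8 61.6] 18.4
top sq part [468.7 294.7] [40.8 40.2] 18.9
top hex setter [663.5 166.2] [67.3 78.4] 19.1
top hex part [673.2 169.2] [59.5 55. ] 88.1
top obl setter [ 729.2 -145.1] [ 9.5 13.2] 69.6
top obl part [ 711.8 -174.7] [52.7  9.2] 74.1
scene round setter [ 523.6 -325.3] [53. 50.] 58.6
scene round part [ 519.1 -323.5] [25.8 25.9] 1.4
scene sq setter [476.3 287.6] [63.  70.2] 19.3
scene sq part [474.4 290.4] [37.9 39.5] 19.4
scene hex setter [681.6 153.7] [87.2 64.7] 20.8
scene hex part [676.2 166.5] [56.5 54. ] 33.4
scene obl setter [ 674.2 -168.5] [ 87.2 120.5] 74.0
scene obl part [ 671.9 -167.7] [60.6 94.4] 73.8
```

```bash
python3 -c "
from workcell import bot
print(bot.job_done())"
```

```text
the job is handed in; nothing more can be done
None
```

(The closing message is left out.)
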